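# Free the seized bolt of the plate shaker's hold-down bar

### The job

The hold-down bar over the deep-well plate on the bench shaker is locked by a slide bolt that has seized with corrosion. Without forcing it, work the bolt by its knob with short back-and-forth strokes until it runs, draw it fully back, then swing the bar round to its open stop so that the plate can be taken off. Leave the plate seated on the shaker, knock nothing over and stand clear.

Things in the scene. Friction and masses are not known exactly. Their poses are not given: they have to be found in the camera images.
- shaker: bench-top microplate shaker, white housing, grey front panel, 190 (x) x 250 (y) mm, fixed. Origin: under its centre, on the bench; +x to its back, +y to its left, z up. Platform top at z = 72 mm. At the left a steel post (x 0, y +100.5 mm) is the bar's hinge; at the right the keeper, a slotted steel post (y -100 to -120 mm, top z = 158 mm), takes the nose of the bolt.
- hold_bar (a joint): hinge of the hold-down bar, rad: 0 = closed across the plate, grows as its free (right) end swings to the back of the shaker (anticlockwise from above) to the open stop at 1.45, where it lies nearly along the shaker's +x, left of the plate. Stiff (0.2 N m), stays where it is left; free to swing once the bolt is drawn 25 mm. Can be pushed by closed fingers on its front face.
- bar_pivot (a point): point on the bar's hinge axis, at the height of the bar's top face (z = 130 mm above the bench). The bar is aluminium, 34 mm wide, 12 mm thick (underside at z = 118 mm), and carries the bolt: a closed dark steel housing (rear guide, 38 mm wide, top z = 153 mm) 26 to 91 mm from the axis and a steel strap (front guide, 14 mm long, top z = 154 mm) 180 to 194 mm from it.
- bar_end (a point): middle of the top edge of the bar's free end, 196.5 mm from the hinge axis; bar_pivot to bar_end is the direction of the bar and of the bolt. The faces of the bar are plain (nothing beside them) 120 to 180 mm from the axis once the bolt is drawn back.
- bolt (a joint): travel of the slide bolt along the bar, m: 0 = home in the keeper, 0.045 = fully drawn, towards the hinge. SEIZED: at first it slides only from 0 to about 0.010, where steady pushing never shifts it. Rubbing to and fro (100 to 220 mm in all) makes the block recede in steps (0.016, 0.024) and then vanish. Slides at about 7 N while seized, 3 N once free; stays where it is left.
- bolt_knob (a point): centre of the top of the bolt's upright round steel knob (18.4 mm across, z = 155 to 197 mm above the bench) on the bar's centre line, 150.5 mm from the hinge axis at travel 0, nearer by the travel. Fingertips at z = 158 mm or more pass over the guides, so open fingers can straddle the knob along the bar and push it both ways.
- shoe: the corroded guide shoe that blocks the bolt, out of sight inside the closed dark rear housing on the bar (its origin is under the shaker's centre, of no use for aiming). The bolt stands against it while seized; pressing the bolt against it with more than about 40 N breaks the bolt, so stop each stroke at about 15 N. It cannot be reached, and is out of the way once the bolt runs.
- deepwell: white deep-well plate, 85 x 128 x 42 mm (128 along the shaker's y), loose, seated in four 10 mm high corner locators under the bar, which clears it by 4 mm. Origin: centre of its underside, 72 mm above the bench; its top is at z = 114 mm.
- buffer: clear 100 ml bottle with blue cap, 56 mm across, 125 mm tall, standing beside the shaker's left side. Origin: centre of its underside. Bystander.
- jar: clear jar with yellow screw cap, 47 mm across, 80 mm tall, standing beside the shaker's left side. Origin: centre of its underside. Bystander.
- timer: small white digital timer, 62 x 68 x 24 mm, lying beside the shaker's left side. Origin: centre of its underside. Bystander.
Not all that is in view belongs to the job. Of the things that look like the deepwell, the larger one is meant.

How it is judged:
By the outcome, as a careful person would: the job done as asked, in the order asked, and still so for the second after the job is handed in, with the robot touching nothing.
It also fails if it takes over 72 s, if anything falls off the work surface, if the arm or the gripper's body presses on something with over 40 N, if the wrist force passes 120 N, or if a joint passes its speed limit or range.

### The arm

A 6-joint arm with a two-finger parallel gripper is mounted at the origin on a cart in front of the work surface, level with it; the furniture and walls round the work are solid. World frame = base frame: x ahead of the robot, y to its left, z up, the work surface at z = 0. Lengths are in mm, angles in rad, forces in N, time in s.
With the tool pointing down it reaches from about 275 to 750 mm from the base axis. Payload 10.2 kg.
Tool frame: the origin (TCP) lies at the very end of the fingers, on their centre line; the grasp point (between the pads) lies 19 mm behind it; y points along the fingers, x is the direction in which the jaws open and shut, and the axes are right-handed (so a half turn about y gives the same grasp; the last joint's range is limited). The gripper opens to 85 mm and grips with 20 to 120 N. Pads are 22 mm wide; open, the fingers measure 114 mm over their backs; the gripper's body (76 mm by 85 mm) begins 54 mm behind the grasp point. The pads swing forward as they close: fully open they stand 13 mm farther back than shut.
Start: joints at [1.024, 0.313, 1.498, -0, 1.331, -0.223], TCP at [167.053, 497.719, 231.294] pointing down, gripper open.
Joint ranges: [-2.94, 2.94], [-0.97, 2.17], [0.19, 2.56], [-1.23, 4.37], [0.02, 3.11], [-2.88, 2.88]. Speed limits (rad/s): [2.39, 2.39, 3.01, 3.14, 3.14, 3.14].

### API

Orientations are given as a unit quaternion [w, x, y, z].
In Python, from rig import telemetry, imaging, ctrl gives the robot as it stands.
- The arm moves only by the shell command python3 -m handwheel 'ROWS' [FORCE]. ROWS is JSON, a list of rows, each an object with "delta_pos": the shift along the tool's x, y, z in cm, a list of three; "twist": the turn, a rotation vector about the tool's x, y, z in rad, a list of three; "jaw": the opening, from 0 (shut) to 1 (fully open). A call has exactly 10 rows; each row is the pose to reach, as a shift and turn from the pose commanded when the call began, along the tool's axes at that moment; what a row does not reach only later rows make up. A row lasts 1/12 s, in which the tool goes at most 41.7 mm and 7.16 degrees, less where a joint would pass 70% of its speed; a pose out of reach is approached as far as the arm can. A call with a gripper value outside its range is refused whole. The fingers move at their own pace and stop on an object; FORCE is the grip in N (left out, the last holds). Time passes only in rows, so rows that repeat a pose let the fingers close, or fill a call up. It gives the time, the measured TCP pose, the force and the opening at its end, in the units of the state.
- telemetry.sense(): the state, without advancing time (a new reading comes with each control period).
- imaging.capture(name): name is "scene" or "top" or "wrist"; returns a dict with "frame" (400x640x3 uint8, red, green, blue), "z_map" (400x640 float32, mm along the optical axis (not along the pixel's ray), 0 where there is no reading), "fx", "fy", "cx", "cy" (pixels), "rvec" (rotation vector, rad) and "tvec" (3), from world to camera coordinates, as OpenCV has them. Camera axes: x right, y down, z forward; pixel columns grow to the right and rows downward; lengths in mm; the calibration is good to about 2 mm. A picture is of the moment at which its call begins.
- ctrl.finish_job(): hands the job in, once; it reports no verdict.
The state is a dict: "time_s": time; "joints": joint angles; "dq": joint speeds; "tau": joint torques, N m; "eef_pos": TCP position; "ee_rot": TCP orientation; "force": force on the tool from outside, world axes, zero at the start; "wrist_torque": the same for the moment, N m; "grip_width": opening from 0.0 (shut) to 1.0 (fully open).
Only numpy, scipy, OpenCV 4.12 (cv2) and the standard library are available. Lean on these libraries where they do the work, as an engineer would, in place of code of your own. Each camera call takes 0.05 s, during which the arm holds its last target.

## Working session

There is one attempt and no reset: what is moved stays moved. The work goes in short steps, Python scripts to look and compute and a shell command to move; the robot and the scene stay as the last step left them, time stands still between calls to the robot, and variables do not carry over. Pictures are saved under pics/ and viewed, and the job is handed in when it is done.

```bash
mkdir -p pics; ls; cat > h.py <<'E'
import numpy as np, cv2
from rig import telemetry, imaging, ctrl
def cap(n,f=None):
    c=imaging.capture(n); c['R']=cv2.Rodrigues(np.array(c['rvec'],float))[0]; c['t']=np.array(c['tvec'],float).ravel()
    if f: cv2.imwrite('pics/'+f,cv2.cvtColor(c['frame'],cv2.COLOR_RGB2BGR))
    return c
def pt(c,u,v):
    z=c['z_map'][int(round(v)),int(round(u))]; p=np.array([(u-c['cx'])/c['fx']*z,(v-c['cy'])/c['fy']*z,z]); return c['R'].T@(p-c['t'])
def ray(c,u,v,h):
    o=-c['R'].T@c['t']; d=c['R'].T@np.array([(u-c['cx'])/c['fx'],(v-c['cy'])/c['fy'],1]); return o+d*(h-o[2])/d[2]
def cloud(c):
    z=c['z_map'];v,u=np.indices(z.shape); P=np.stack([(u-c['cx'])/c['fx']*z,(v-c['cy'])/c['fy']*z,z],-1)
    W=(P-c['t'])@c['R']; W[z<=0]=np.nan; return W
def proj(c,p):
    q=c['R']@np.array(p)+c['t']; return c['fx']*q[0]/q[2]+c['cx'],c['fy']*q[1]/q[2]+c['cy']
E
python3 - <<'E'
from h import *
print(telemetry.sense())
for n in ('scene','top','wrist'):
    c=cap(n,n+'0.png'); print(n,-c['R'].T@c['t'])
E
```

```text
pics
{'time_s': 0.0, 'joints': array([ 1.02360229e+00,  3.13445655e-01,  1.49846283e+00, -4.09057649e-05,
        1.33096970e+00, -2.23440534e-01]), 'dq': array([-7.99455361e-04, -3.89839021e-05,  8.42449069e-04,  4.04112224e-04,
        1.56440004e-03, -2.14023098e-03]), 'tau': array([-1.46810344e-03, -4.12285995e+01, -2.59731030e+01, -3.57983390e-04,
        4.35374823e-03, -5.89443835e-05]), 'eef_pos': array([166.91884992, 497.48220081, 230.72759862]), 'ee_rot': array([-0.57385653,  0.57423646,  0.41246749, -0.41329377]), 'force': array([-0.74310774,  1.41986637, -0.04278142]), 'wrist_torque': array([ 0.04411805, -0.02407276,  0.01435294]), 'grip_width': 1.0013024332031353}
scene [ 249.91652885 -369.56119024  810.23551135]
top [437.88013147 116.31503695 971.61019863]
wrist [ 96.58988232 521.57778918 374.47257449]
```

View pics/scene0.png

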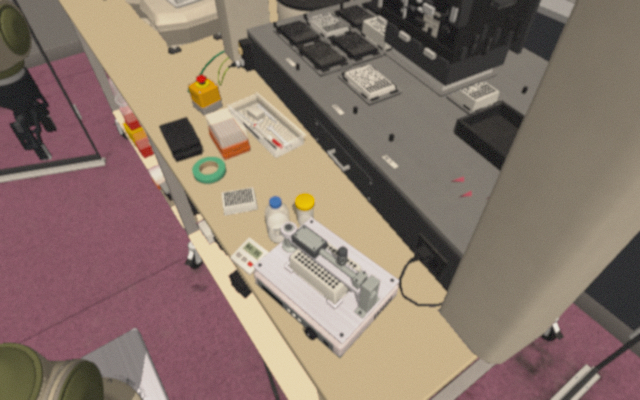

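View pics/top0.png

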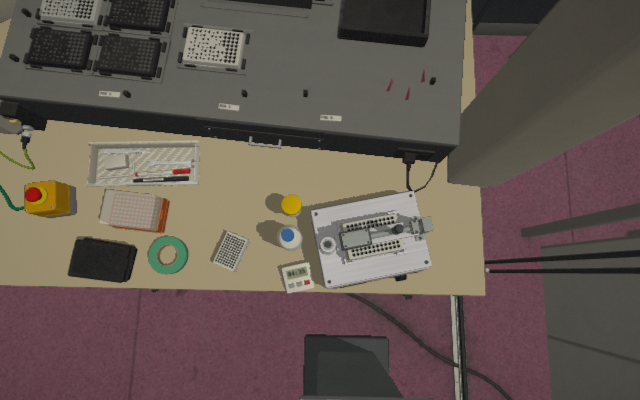

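View pics/wrist0.png

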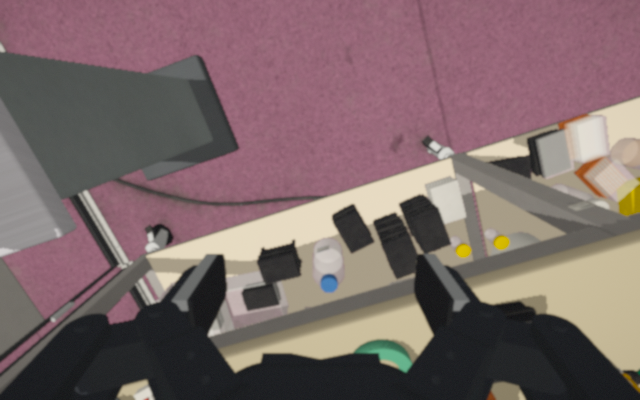

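The shaker is in the top view at about (370,240), with the hinge post at (327,243), the knob near (398,229) and the keeper at (424,226). The bottle (289,237), jar (291,204) and timer (298,278) are to its left. Next I'll zoom in and measure.

```bash
python3 - <<'E'
from h import *
c=cap('top'); s=cap('scene')
a=cv2.resize(cv2.cvtColor(c['frame'],cv2.COLOR_RGB2BGR)[180:300,260:450],None,fx=4,fy=4,interpolation=cv2.INTER_CUBIC); cv2.imwrite('pics/topz.png',a)
a=cv2.resize(cv2.cvtColor(s['frame'],cv2.COLOR_RGB2BGR)[180:360,230:420],None,fx=3,fy=3,interpolation=cv2.INTER_CUBIC); cv2.imwrite('pics/scz.png',a)
W=cloud(c); 
sub=W[185:300:3,300:440]
for lo,hi in((55,68),(68,80),(108,122),(122,140),(145,165),(175,215)):
    m=(W[...,2]>lo)&(W[...,2]<hi); m[:180]=0;m[300:]=0;m[:,:305]=0;m[:,445:]=0
    P=W[m]; print(lo,hi,len(P),P.mean(0) if len(P) else '',P.min(0) if len(P) else '',P.max(0) if len(P) else '')
m=(W[...,2]>55)&(W[...,2]<80);m[:180]=0;m[300:]=0;m[:,:305]=0;m[:,445:]=0
print(cv2.minAreaRect(W[m][:,:2].astype(np.float32)), np.median(W[m][:,2]))
np.set_printoptions(linewidth=250)
print(W[222:238:2,384:440:2,2].round())
E
```

```text
55 68 27 [549.13590083 -60.29774461  61.53990197] [ 407.87919367 -123.7441545    55.60222007] [652.30529118 107.16372606  67.71151288]
68 80 5339 [514.92660043   8.03389806  72.86013667] [ 407.94445013 -133.23740893   68.0845506 ] [655.65784102 141.73631005  79.97334792]
108 122 1094 [517.19571981   2.87732934 113.95221468] [ 467.60911133 -112.65549291  108.24723952] [569.8741344   71.91359445 121.66390425]
122 140 701 [515.03409549  15.47877479 132.04309954] [ 480.80434988 -113.50659541  122.74409144] [555.21640469 119.07340011 139.91290379]
145 165 877 [519.31881832   1.4166025  153.44709716] [ 486.39830241 -114.60337085  145.00942628] [558.36328666  79.9432351  164.92751433]
175 215 80 [526.97089121 -34.27866507 193.37553837] [518.73050912 -43.14780886 176.28532477] [536.08937328 -27.05468039 199.67449684]
((530.4121704101562, 7.37469482421875), (205.96798706054688, 246.79331970214844), 12.54401969909668) 72.76443809399623
[[113. 113. 116. 114. 117. 115. 113.  77. 130. 132. 128. 133. 131. 145. 150. 154. 154. 127. 124. 158. 160. 156. 158. 157.  -1.   4.   2.  -1.]
 [113. 113. 113. 
[... 284 characters left out ...]
. 132. 171. 192. 196. 198. 196. 197. 148. 146. 147. 142. 152. 154. 155. 150. 143. 141. 160. 160. 159. 160. 158.  -2.   0.   0.]
 [141. 145. 145. 144. 172. 188. 195. 199. 195. 195. 148. 145. 143. 144. 142. 152. 154. 153. 126. 147. 157. 160. 161. 160.   0.   1.  -1.  -1.]
 [144. 146. 144. 148. 165. 181. 189. 195. 190. 141. 130. 131. 130. 130. 142. 153. 155. 154. 127. 142. 131. 111.  -2.   1.   3.   0.   2.   2.]
 [144. 144. 145. 143. 137. 129. 162. 129. 129. 128. 131. 131. 132. 131. 129. 130. 132. 130.  79.  78.  -2.   0.   0.   2.   0.  -2.   1.   3.]
 [132. 134. 128. 129. 131. 131. 132. 132. 132. 131. 131. 129. 129. 121.  72.  74.  76.  78.  79.  79.  69.  -1.   4.   1.   4.  -1.  -2.   2.]]
```

View pics/topz.png

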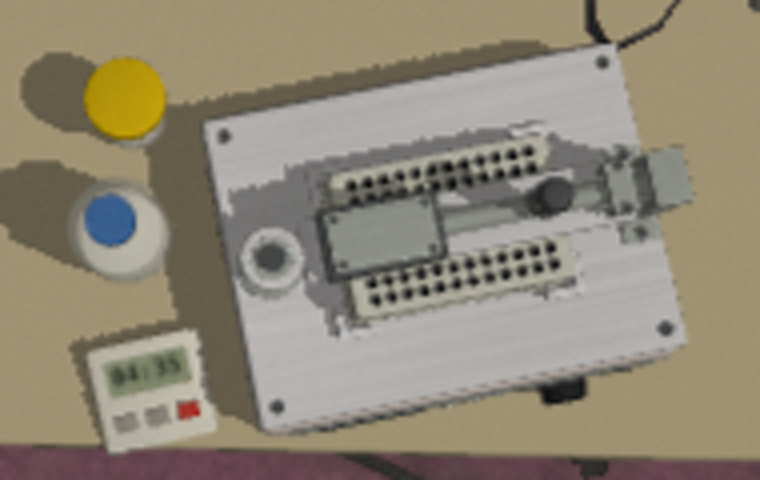

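View pics/scz.png

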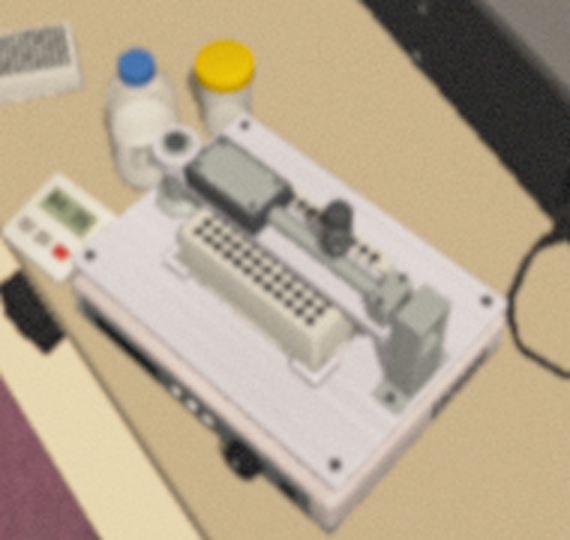

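```bash
python3 - <<'E'
from h import *
np.set_printoptions(precision=1,suppress=True)
c=cap('top'); s=cap('scene'); W=cloud(c)
f=lambda u,v,h:ray(c,260+u/4,180+v/4,h)
C=np.array([f(*k,72) for k in((207,122),(615,43),(685,340),(265,432))]);print(C, C.mean(0))
d=C[1]-C[0]+C[2]-C[3]; print('ydir ang',np.degrees(np.arctan2(d[1],d[0])), [np.linalg.norm(C[i]-C[i-1]) for i in range(4)])
print('post z',W[240:250,322:334,2][::2,::2])
print('screws', [f(*k,72) for k in((223,136),(602,62),(665,328),(277,407))])
print('post',f(271,257,140),'knob',f(551,193,197))
m=W[...,2]>186; m[:180]=0;m[300:]=0;m[:,:305]=0;m[:,445:]=0
P=W[m]; print(cv2.minEnclosingCircle(P[:,:2].astype(np.float32)),np.median(P,0),P[:,2].max())
S=cloud(s);print('scene knob');m=(S[...,2]>186)&(abs(S[...,0]-525)<40)&(abs(S[...,1]+35)<40);P=S[m];print(len(P),np.median(P,0),cv2.minEnclosingCircle(P[:,:2].astype(np.float32)))
# bar housing
m=(W[...,2]>149)&(W[...,2]<158)&(W[...,1]>0)&(W[...,1]<110)&(abs(W[...,0]-515)<50);print(cv2.minAreaRect(W[m][:,:2].astype(np.float32)))
E
```

```text
[[ 578.   140.    72. ]
 [ 629.9  -96.8   72. ]
 [ 459.5 -132.9   72. ]
 [ 403.7  103.    72. ]] [517.8   3.3  72. ]
ydir ang -77.16498452240302 [np.float64(178.20706512188906), np.float64(242.3644217400961), np.float64(174.16212859667363), np.float64(242.48777405636125)]
post z [[134.7 136.2 135.4 135.5 137.5 131.8]
 [135.3 136.  139.9 139.5 140.8 132.5]
 [134.6 139.1 140.3 139.6 141.4 135.4]
 [134.1 134.2 139.4 141.9 139.  137.2]
 [133.9 136.9 135.1 135.8 134.5 133.4]]
screws [array([570.1, 130.5,  72. ]), array([618.4, -89. ,  72. ]), array([ 466. , -121.8,   72. ]), array([417.5,  96.6,  72. ])]
post [496.3 102.6 140. ] knob [526.8 -34.1 197. ]
((527.9668579101562, -35.04148483276367), 9.05036449432373) [527.4 -34.6 195.7] 199.39009980051128
scene knob
82 [523.4 -41.6 193.7] ((524.80615234375, -40.069610595703125), 8.807843208312988)
((509.8670349121094, 46.3064079284668), (37.867469787597656, 63.85529327392578), 12.113009452819824)
```

```bash
python3 - <<'E'
from h import *
from scipy.spatial.transform import Rotation as Ro
np.set_printoptions(precision=3,suppress=True,linewidth=200)
t=telemetry.sense(); q=t['ee_rot']; R=Ro.from_quat([q[1],q[2],q[3],q[0]]).as_matrix(); print('cols x,y,z\n',R)
c=cap('top');W=cloud(c)
for v in range(100,215,12): print(v,W[v,330].round(0),W[v,380].round(0),W[v,410].round(0),W[v,440].round(0),W[v,470].round(0))
b=np.array([.2147,-.9767,0])
print('angle of +b / -b from tool x about tool y:',[np.arctan2(-(R.T@d)[2],(R.T@d)[0]) for d in(b,-b)])
target=np.array([527.5,-34.6,260]); print('shift tool cm',R.T@(target-t['eef_pos'])/10)
E
```

```text
cols x,y,z
 [[ 0.318 -0.    -0.948]
 [ 0.948 -0.     0.318]
 [-0.    -1.     0.   ]]
100 [806. 104. 170.] [809.  -4. 169.] [811. -70. 169.] [ 812. -135.  168.] [ 891. -265.    3.]
112 [777. 104. 174.] [780.  -4. 172.] [782. -69. 170.] [ 785. -134.  168.] [ 777. -191.  190.]
124 [752. 103. 168.] [754.  -4. 170.] [755. -68. 171.] [ 757. -133.  169.] [ 748. -188.  194.]
136 [733. 102. 146.] [727.  -4. 169.] [727. -67. 172.] [ 729. -132.  171.] [ 721. -186.  196.]
148 [736. 100.  52.] [723. -14. 100.] [719. -80. 117.] [ 715. -142.  134.] [ 693. -182.  203.]
160 [720.  99.   2.] [723. -29.   1.] [697. -84.  96.] [ 712. -167.   50.] [ 668. -181.  203.]
172 [689.  98.   1.] [692. -29.  -1.] [ 694. -106.   -1.] [ 695. -181.    2.] [ 654. -196.  160.]
184 [657.  98.   2.] [661. -29.   1.] [ 662. -104.    1.] [ 664. -181.    0.] [ 653. -235.   55.]
196 [627.  97.   2.] [620. -21.  51.] [616. -87.  76.] [ 633. -180.    0.] [ 634. -254.    3.]
208 [585.  98.  73.] [587. -18.  73.] [589. -88.  70.] [ 602. -178.    2.] [nan nan nan]
angle of +b / -b from tool x about tool y: [np.float64(2.6014157885687723), np.float64(-0.540176865021021)]
shift tool cm [-38.993  -2.873 -51.108]
```

```bash
python3 -m handwheel '[{"delta_pos":[-2,-0.4,-2.5],"twist":[0,0.12,0],"jaw":0.4},{"delta_pos":[-4,-0.8,-5],"twist":[0,0.24,0],"jaw":0.4},{"delta_pos":[-6,-1.2,-7.5],"twist":[0,0.36,0],"jaw":0.4},{"delta_pos":[-8,-1.6,-10],"twist":[0,0.48,0],"jaw":0.4},{"delta_pos":[-10,-2,-12.5],"twist":[0,0.6,0],"jaw":0.4},{"delta_pos":[-12,-2.4,-15],"twist":[0,0.72,0],"jaw":0.4},{"delta_pos":[-14,-2.8,-17.5],"twist":[0,0.84,0],"jaw":0.4},{"delta_pos":[-16,-3.2,-20],"twist":[0,0.96,0],"jaw":0.4},{"delta_pos":[-18,-3.6,-22.5],"twist":[0,1.08,0],"jaw":0.4},{"delta_pos":[-20,-4,-25],"twist":[0,1.2,0],"jaw":0.4}]' 30
cat >> h.py <<'E'
from scipy.spatial.transform import Rotation as Ro
np.set_printoptions(precision=3,suppress=True,linewidth=200)
def to(target,xdir):
    t=telemetry.sense(); q=t['ee_rot']; R=Ro.from_quat([q[1],q[2],q[3],q[0]]).as_matrix()
    d=R.T@np.r_[xdir[:2],0]
    print('R',R.round(3).tolist()); print('t',t['time_s'],'pos',t['eef_pos'],'F',t['force'],'grip',t['grip_width'],'j',t['joints'])
    print('shift cm',R.T@(np.array(target)-t['eef_pos'])/10,'twist y',np.arctan2(-d[2],d[0]))
b=np.array([.2147,-.9767,0])
E
python3 -c "
from h import *
to([527.5,-34.6,250],b)"
```

```text
time_s: 1.23
eef_pos: [340.9, 227.2, 271.7]
ee_rot: [0.707, -0.707, -0.015, 0.014]
force: [0.6, 0.6, 0.5]
grip_width: 0.401
R [[0.999, 0.0, -0.041], [0.041, 0.0, 0.999], [0.0, -1.0, 0.0]]
t 1.2333 pos [340.926 227.161 271.677] F [0.637 0.644 0.526] grip 0.4010573769018717 j [0.3   0.022 1.738 0.    1.381 0.259]
shift cm [ 17.564   2.172 -26.922] twist y 1.3955682880181806
```

```bash
python3 -m handwheel '[{"delta_pos":[2,0,-3],"twist":[0,0.12,0],"jaw":0.4},{"delta_pos":[4,0,-6],"twist":[0,0.24,0],"jaw":0.4},{"delta_pos":[6,0,-9],"twist":[0,0.36,0],"jaw":0.4},{"delta_pos":[8,0,-12],"twist":[0,0.48,0],"jaw":0.4},{"delta_pos":[10,0,-15],"twist":[0,0.6,0],"jaw":0.4},{"delta_pos":[12,0,-18],"twist":[0,0.72,0],"jaw":0.4},{"delta_pos":[14,0,-21],"twist":[0,0.84,0],"jaw":0.4},{"delta_pos":[16,0,-24],"twist":[0,0.96,0],"jaw":0.4},{"delta_pos":[17,0,-26],"twist":[0,1.08,0],"jaw":0.4},{"delta_pos":[17.5,0,-26.9],"twist":[0,1.2,0],"jaw":0.4}]'
python3 -c "
from h import *
to([527.5,-34.6,250],b)
c=cap('wrist','w1.png')
"
```

```text
time_s: 2.07
eef_pos: [528.9, -34.6, 270.7]
ee_rot: [-0.591, 0.591, -0.388, 0.388]
force: [-1.3, 0.1, 0.6]
grip_width: 0.399
R [[0.398, -0.001, 0.917], [-0.917, -0.0, 0.398], [0.0, -1.0, -0.001]]
t 2.0667 pos [528.913 -34.637 270.662] F [-1.253  0.114  0.551] grip 0.3991224088059247 j [-0.286  0.299  1.414 -0.     1.43   0.875]
shift cm [-0.06   2.066 -0.127] twist y 0.19301428558286937
```

View pics/w1.png

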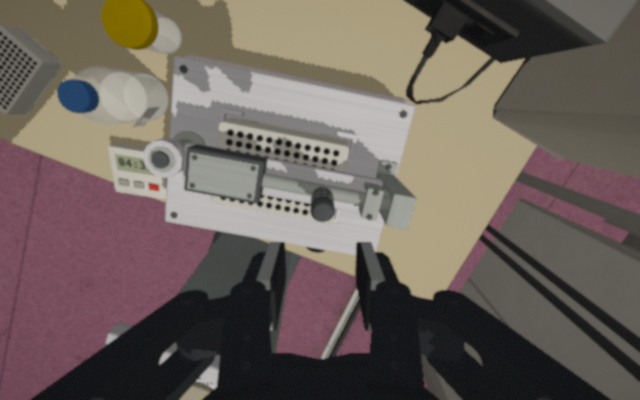

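Wrist view: the knob runs from (323,195) at its top to (321,215), the post is at (163,158), and the fingers straddle the right area. I'll cross-check the knob and pivot positions from here.

```bash
python3 - <<'E'
from h import *
c=cap('wrist'); print(-c['R'].T@c['t'], c['R'])
a=cv2.resize(cv2.cvtColor(c['frame'],cv2.COLOR_RGB2BGR)[130:250,130:430],None,fx=2.6,fy=2.6,interpolation=cv2.INTER_CUBIC); cv2.imwrite('pics/w1z.png',a)
W=cloud(c)
B=(abs(W[...,0]-525)<40)&(abs(W[...,1]+35)<40)
for lo in (165,186,192):
    P=W[B&(W[...,2]>lo)&(W[...,2]<215)]; print(lo,len(P),np.median(P,0),cv2.minEnclosingCircle(P[:,:2].astype(np.float32)))
B=(abs(W[...,0]-496)<30)&(abs(W[...,1]-103)<30)
P=W[B&(W[...,2]>132)&(W[...,2]<150)]; print(len(P),np.median(P,0),cv2.minEnclosingCircle(P[:,:2].astype(np.float32)))
m=(W[...,2]>149)&(W[...,2]<158)&(W[...,1]>0)&(W[...,1]<90)&(abs(W[...,0]-515)<50);print(cv2.minAreaRect(W[m][:,:2].astype(np.float32)))
E
```

```text
[598.46   -5.432 414.202] [[ 0.391 -0.92  -0.   ]
 [-0.88  -0.374  0.294]
 [-0.271 -0.115 -0.956]]
165 698 [530.541 -35.826 194.419] ((526.9627075195312, -37.30744934082031), 9.526607513427734)
186 519 [528.817 -36.521 196.139] ((526.7108154296875, -37.454750061035156), 9.308064460754395)
192 445 [528.2   -36.739 196.482] ((527.04296875, -37.33317565917969), 9.018235206604004)
1191 [498.219 100.139 135.779] ((503.4832763671875, 94.0443115234375), 27.802490234375)
((508.88275146484375, 45.02195358276367), (38.31171798706055, 64.23285675048828), 12.082021713256836)
```

View pics/w1z.png

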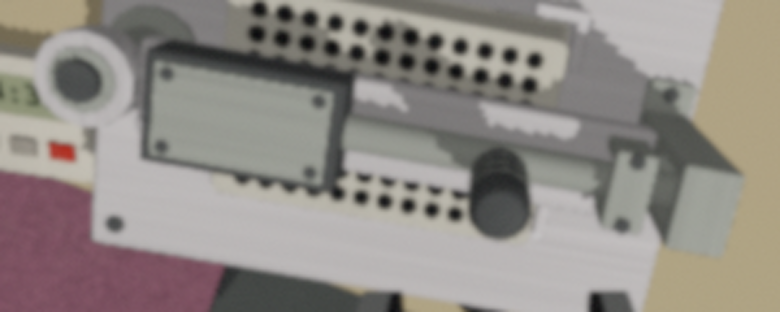

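```bash
python3 -m handwheel '[{"delta_pos":[0.1,0,-0.25],"twist":[0,0.1,0],"jaw":0.4},{"delta_pos":[0.1,1,-0.25],"twist":[0,0.195,0],"jaw":0.4},{"delta_pos":[0.1,3,-0.25],"twist":[0,0.195,0],"jaw":0.4},{"delta_pos":[0.1,5,-0.25],"twist":[0,0.195,0],"jaw":0.4},{"delta_pos":[0.1,6.5,-0.25],"twist":[0,0.195,0],"jaw":0.4},{"delta_pos":[0.1,8,-0.25],"twist":[0,0.195,0],"jaw":0.4},{"delta_pos":[0.1,9,-0.25],"twist":[0,0.195,0],"jaw":0.4},{"delta_pos":[0.1,9.8,-0.25],"twist":[0,0.195,0],"jaw":0.4},{"delta_pos":[0.1,10.2,-0.25],"twist":[0,0.195,0],"jaw":0.4},{"delta_pos":[0.1,10.4,-0.25],"twist":[0,0.195,0],"jaw":0.4}]'
python3 -c "
from h import *
to([527,-36.5,166],b)
c=cap('wrist','w2.png');cap('scene','s2.png')
"
```

```text
time_s: 3.0
eef_pos: [525.9, -33.5, 167.2]
ee_rot: [0.553, -0.553, 0.441, -0.441]
force: [-0.4, 0.4, -0.1]
grip_width: 0.402
R [[0.222, -0.0, 0.975], [-0.975, 0.0, 0.222], [-0.0, -1.0, 0.0]]
t 3.0 pos [525.938 -33.548 167.21 ] F [-0.403  0.405 -0.113] grip 0.4022485014774963 j [-0.286  0.376  1.585  0.     1.181  1.06 ]
shift cm [0.311 0.121 0.038] twist y 0.007816466418308845
```

View pics/w2.png

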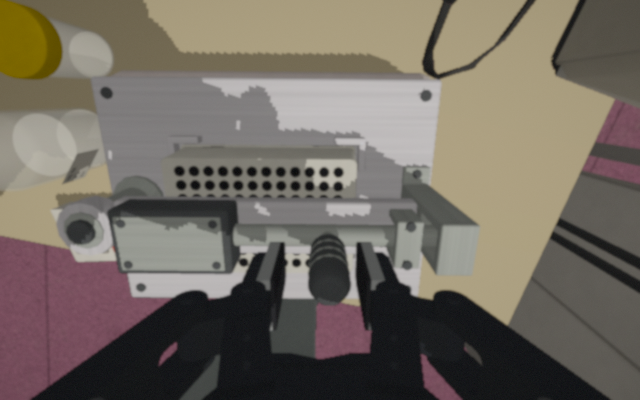

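The knob (about 328,265) is between the fingertips (282 and 358), slightly to the right of centre. I'll centre on it and narrow the jaws.

```bash
python3 -m handwheel '[{"delta_pos":[0.3,0.1,0.04],"twist":[0,0,0],"jaw":0.4},{"delta_pos":[0.3,0.1,0.04],"twist":[0,0,0],"jaw":0.35},{"delta_pos":[0.3,0.1,0.04],"twist":[0,0,0],"jaw":0.3},{"delta_pos":[0.3,0.1,0.04],"twist":[0,0,0],"jaw":0.28},{"delta_pos":[0.3,0.1,0.04],"twist":[0,0,0],"jaw":0.26},{"delta_pos":[0.3,0.1,0.04],"twist":[0,0,0],"jaw":0.25},{"delta_pos":[0.3,0.1,0.04],"twist":[0,0,0],"jaw":0.25},{"delta_pos":[0.3,0.1,0.04],"twist":[0,0,0],"jaw":0.25},{"delta_pos":[0.3,0.1,0.04],"twist":[0,0,0],"jaw":0.25},{"delta_pos":[0.3,0.1,0.04],"twist":[0,0,0],"jaw":0.25}]' 20
python3 -c "
from h import *
to([527,-36.5,166],b)
c=cap('wrist','w3.png')
"
```

```text
time_s: 3.93
eef_pos: [527.0, -36.7, 166.3]
ee_rot: [-0.552, 0.553, -0.441, 0.441]
force: [0.1, -0.9, 0.3]
grip_width: 0.25
R [[0.221, -0.0, 0.975], [-0.975, 0.0, 0.221], [-0.0, -1.0, -0.0]]
t 3.9333 pos [527.036 -36.669 166.276] F [ 0.104 -0.852  0.327] grip 0.24973923241218396 j [-0.291  0.38   1.582 -0.     1.18   1.057]
shift cm [-0.017  0.028  0.   ] twist y 0.006466463035197339
```

View pics/w3.png

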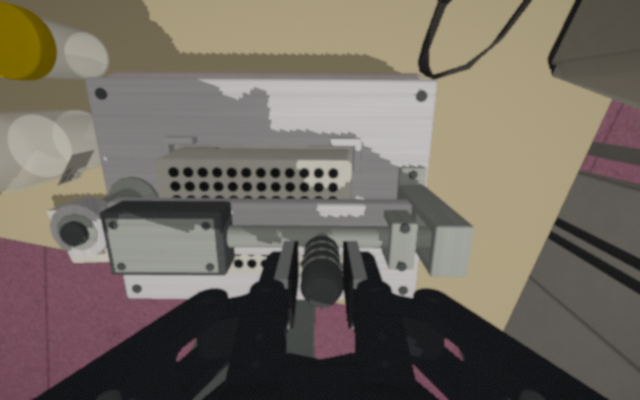

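```bash
python3 -m handwheel '[{"delta_pos":[0.05,0,0],"twist":[0,0,0],"jaw":0.25},{"delta_pos":[0.1,0,0],"twist":[0,0,0],"jaw":0.25},{"delta_pos":[0.15,0,0],"twist":[0,0,0],"jaw":0.25},{"delta_pos":[0.2,0,0],"twist":[0,0,0],"jaw":0.25},{"delta_pos":[0.25,0,0],"twist":[0,0,0],"jaw":0.25},{"delta_pos":[0.3,0,0],"twist":[0,0,0],"jaw":0.25},{"delta_pos":[0.35,0,0],"twist":[0,0,0],"jaw":0.25},{"delta_pos":[0.4,0,0],"twist":[0,0,0],"jaw":0.25},{"delta_pos":[0.4,0,0],"twist":[0,0,0],"jaw":0.25},{"delta_pos":[0.4,0,0],"twist":[0,0,0],"jaw":0.25}]'
cat >> h.py <<'E'
def rd(tag=None):
    # position along bar of TCP from pivot, force along bar (+ = towards keeper)
    t=telemetry.sense(); p=t['eef_pos']-np.array([496.8,102.7,0]); bb=b[:2]/np.linalg.norm(b[:2])
    print('t %.2f r %.1f lat %.1f z %.1f Fb %.1f |F| %.1f grip %.3f'%(t['time_s'],p[:2]@bb,p[0]*bb[1]*-1+p[1]*bb[0],p[2],t['force'][:2]@bb,np.linalg.norm(t['force']),t['grip_width']))
E
python3 -c "
from h import *
rd()"
```

```text
time_s: 4.82
eef_pos: [527.6, -39.4, 166.2]
ee_rot: [0.553, -0.552, 0.442, -0.44]
force: [-2.1, 7.3, 2.3]
grip_width: 0.252
t 4.82 r 145.4 lat -0.4 z 166.2 Fb -7.5 |F| 7.9 grip 0.252
```

```bash
python3 -m handwheel '[{"delta_pos":[-0.1,0,0],"twist":[0,0,0],"jaw":0.25},{"delta_pos":[-0.2,0,0],"twist":[0,0,0],"jaw":0.25},{"delta_pos":[-0.3,0,0],"twist":[0,0,0],"jaw":0.25},{"delta_pos":[-0.4,0,0],"twist":[0,0,0],"jaw":0.25},{"delta_pos":[-0.5,0,0],"twist":[0,0,0],"jaw":0.25},{"delta_pos":[-0.6,0,0],"twist":[0,0,0],"jaw":0.25},{"delta_pos":[-0.65,0,0],"twist":[0,0,0],"jaw":0.25},{"delta_pos":[-0.7,0,0],"twist":[0,0,0],"jaw":0.25},{"delta_pos":[-0.7,0,0],"twist":[0,0,0],"jaw":0.25},{"delta_pos":[-0.7,0,0],"twist":[0,0,0],"jaw":0.25}]'
python3 -c "
from h import *
rd()"
```

```text
time_s: 5.65
eef_pos: [526.7, -35.1, 166.4]
ee_rot: [-0.552, 0.553, -0.441, 0.442]
force: [1.2, -7.8, -1.7]
grip_width: 0.249
t 5.65 r 141.0 lat -0.4 z 166.4 Fb 7.8 |F| 8.0 grip 0.249
```

```bash
python3 -m handwheel '[{"delta_pos":[-0.05,0,0],"twist":[0,0,0],"jaw":0.25},{"delta_pos":[-0.1,0,0],"twist":[0,0,0],"jaw":0.25},{"delta_pos":[-0.15,0,0],"twist":[0,0,0],"jaw":0.25},{"delta_pos":[-0.2,0,0],"twist":[0,0,0],"jaw":0.25},{"delta_pos":[-0.2,0,0],"twist":[0,0,0],"jaw":0.25},{"delta_pos":[-0.2,0,0],"twist":[0,0,0],"jaw":0.25},{"delta_pos":[-0.2,0,0],"twist":[0,0,0],"jaw":0.25},{"delta_pos":[-0.2,0,0],"twist":[0,0,0],"jaw":0.25},{"delta_pos":[-0.2,0,0],"twist":[0,0,0],"jaw":0.25},{"delta_pos":[-0.2,0,0],"twist":[0,0,0],"jaw":0.25}]'
python3 -c "
from h import *
rd()"
```

```text
time_s: 6.48
eef_pos: [526.3, -33.2, 166.4]
ee_rot: [-0.552, 0.553, -0.441, 0.442]
force: [1.4, -7.9, -1.5]
grip_width: 0.248
t 6.48 r 139.0 lat -0.4 z 166.4 Fb 8.0 |F| 8.1 grip 0.248
```

```bash
python3 -m handwheel '[{"delta_pos":[-0.05,0,0],"twist":[0,0,0],"jaw":0.25},{"delta_pos":[-0.1,0,0],"twist":[0,0,0],"jaw":0.25},{"delta_pos":[-0.15,0,0],"twist":[0,0,0],"jaw":0.25},{"delta_pos":[-0.2,0,0],"twist":[0,0,0],"jaw":0.25},{"delta_pos":[-0.2,0,0],"twist":[0,0,0],"jaw":0.25},{"delta_pos":[-0.2,0,0],"twist":[0,0,0],"jaw":0.25},{"delta_pos":[-0.2,0,0],"twist":[0,0,0],"jaw":0.25},{"delta_pos":[-0.2,0,0],"twist":[0,0,0],"jaw":0.25},{"delta_pos":[-0.2,0,0],"twist":[0,0,0],"jaw":0.25},{"delta_pos":[-0.2,0,0],"twist":[0,0,0],"jaw":0.25}]'
python3 -c "
from h import *
rd()"
```

```text
time_s: 7.32
eef_pos: [525.8, -31.1, 166.4]
ee_rot: [-0.552, 0.553, -0.441, 0.442]
force: [1.2, -6.7, -1.8]
grip_width: 0.253
t 7.32 r 136.9 lat -0.4 z 166.4 Fb 6.8 |F| 7.0 grip 0.253
```

```bash
python3 -m handwheel '[{"delta_pos":[-0.05,0,0],"twist":[0,0,0],"jaw":0.25},{"delta_pos":[-0.1,0,0],"twist":[0,0,0],"jaw":0.25},{"delta_pos":[-0.15,0,0],"twist":[0,0,0],"jaw":0.25},{"delta_pos":[-0.2,0,0],"twist":[0,0,0],"jaw":0.25},{"delta_pos":[-0.2,0,0],"twist":[0,0,0],"jaw":0.25},{"delta_pos":[-0.2,0,0],"twist":[0,0,0],"jaw":0.25},{"delta_pos":[-0.2,0,0],"twist":[0,0,0],"jaw":0.25},{"delta_pos":[-0.2,0,0],"twist":[0,0,0],"jaw":0.25},{"delta_pos":[-0.2,0,0],"twist":[0,0,0],"jaw":0.25},{"delta_pos":[-0.2,0,0],"twist":[0,0,0],"jaw":0.25}]'
python3 -c "
from h import *
rd()"
```

```text
time_s: 8.15
eef_pos: [525.4, -29.3, 166.4]
ee_rot: [-0.552, 0.553, -0.441, 0.442]
force: [1.1, -7.4, -2.3]
grip_width: 0.249
t 8.15 r 135.1 lat -0.4 z 166.4 Fb 7.5 |F| 7.8 grip 0.249
```

```bash
python3 -m handwheel '[{"delta_pos":[-0.05,0,0],"twist":[0,0,0],"jaw":0.25},{"delta_pos":[-0.1,0,0],"twist":[0,0,0],"jaw":0.25},{"delta_pos":[-0.15,0,0],"twist":[0,0,0],"jaw":0.25},{"delta_pos":[-0.2,0,0],"twist":[0,0,0],"jaw":0.25},{"delta_pos":[-0.2,0,0],"twist":[0,0,0],"jaw":0.25},{"delta_pos":[-0.2,0,0],"twist":[0,0,0],"jaw":0.25},{"delta_pos":[-0.2,0,0],"twist":[0,0,0],"jaw":0.25},{"delta_pos":[-0.2,0,0],"twist":[0,0,0],"jaw":0.25},{"delta_pos":[-0.2,0,0],"twist":[0,0,0],"jaw":0.25},{"delta_pos":[-0.2,0,0],"twist":[0,0,0],"jaw":0.25}]'
python3 -c "
from h import *
rd()
cap('wrist','w4.png')"
```

```text
time_s: 8.98
eef_pos: [525.0, -27.2, 166.4]
ee_rot: [-0.552, 0.553, -0.441, 0.442]
force: [2.3, -6.5, -1.6]
grip_width: 0.252
t 8.98 r 132.9 lat -0.4 z 166.4 Fb 6.8 |F| 7.1 grip 0.252
```

View pics/w4.png

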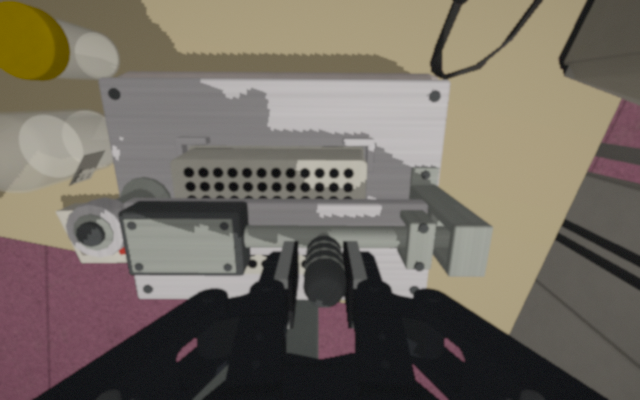

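```bash
cat >> h.py <<'E'
def knobr(n='wrist'):
    c=cap(n);W=cloud(c); t=telemetry.sense()['eef_pos']
    B=(abs(W[...,0]-t[0])<22)&(abs(W[...,1]-t[1])<22)&(W[...,2]>193.5)&(W[...,2]<200)
    hsv=cv2.cvtColor(c['frame'],cv2.COLOR_RGB2HSV)
    P=W[B]; print(len(P), cv2.minEnclosingCircle(P[:,:2].astype(np.float32)), np.median(P,0))
    m=(W[...,2]>149)&(W[...,2]<158)&(W[...,1]>5)&(W[...,1]<90)&(abs(W[...,0]-515)<50);print(len(W[m]),cv2.minAreaRect(W[m][:,:2].astype(np.float32)))
    # strap
    m=(W[...,2]>150)&(W[...,2]<158)&(W[...,1]<-50)&(W[...,1]>-96)&(abs(W[...,0]-535)<50);print('strap',len(W[m]),cv2.minAreaRect(W[m][:,:2].astype(np.float32)))
E
python3 -c "
from h import *
knobr()"
```

```text
1669 ((532.6272583007812, -27.205049514770508), 22.446117401123047) [528.492 -28.902 196.696]
7819 ((508.9870300292969, 44.94719314575195), (38.19161605834961, 64.28386688232422), 12.389018058776855)
strap 1557 ((537.7775268554688, -85.86509704589844), (28.945446014404297, 27.51622772216797), 13.467206954956055)
```

```bash
python3 -m handwheel '[{"delta_pos":[0.7,0,0],"twist":[0,0,0],"jaw":0.25},{"delta_pos":[1.4,0,0],"twist":[0,0,0],"jaw":0.25},{"delta_pos":[1.4,0,0],"twist":[0,0,0],"jaw":0.25},{"delta_pos":[0.7,0,0],"twist":[0,0,0],"jaw":0.25},{"delta_pos":[0.2,0,0],"twist":[0,0,0],"jaw":0.25},{"delta_pos":[0.2,0,0],"twist":[0,0,0],"jaw":0.25},{"delta_pos":[0.7,0,0],"twist":[0,0,0],"jaw":0.25},{"delta_pos":[1.4,0,0],"twist":[0,0,0],"jaw":0.25},{"delta_pos":[1.4,0,0],"twist":[0,0,0],"jaw":0.25},{"delta_pos":[1.4,0,0],"twist":[0,0,0],"jaw":0.25}]'
python3 -c "
from h import *
rd()"
```

```text
time_s: 9.92
eef_pos: [527.7, -39.7, 166.3]
ee_rot: [0.552, -0.552, 0.441, -0.441]
force: [-0.9, 0.4, 1.0]
grip_width: 0.254
t 9.92 r 145.7 lat -0.4 z 166.3 Fb -0.5 |F| 1.4 grip 0.254
```

```bash
python3 -m handwheel '[{"delta_pos":[-0.7,0,0],"twist":[0,0,0],"jaw":0.25},{"delta_pos":[-1.3,0,0],"twist":[0,0,0],"jaw":0.25},{"delta_pos":[-1.3,0,0],"twist":[0,0,0],"jaw":0.25},{"delta_pos":[-0.7,0,0],"twist":[0,0,0],"jaw":0.25},{"delta_pos":[0,0,0],"twist":[0,0,0],"jaw":0.25},{"delta_pos":[0,0,0],"twist":[0,0,0],"jaw":0.25},{"delta_pos":[-0.7,0,0],"twist":[0,0,0],"jaw":0.25},{"delta_pos":[-1.3,0,0],"twist":[0,0,0],"jaw":0.25},{"delta_pos":[-1.5,0,0],"twist":[0,0,0],"jaw":0.25},{"delta_pos":[-1.5,0,0],"twist":[0,0,0],"jaw":0.25}]'
python3 -c "
from h import *
rd()"
```

```text
time_s: 10.75
eef_pos: [524.7, -25.7, 166.3]
ee_rot: [-0.552, 0.553, -0.441, 0.442]
force: [1.2, -2.0, -2.0]
grip_width: 0.255
t 10.75 r 131.4 lat -0.4 z 166.3 Fb 2.2 |F| 3.1 grip 0.255
```

```bash
python3 -m handwheel '[{"delta_pos":[-0.1,0,0],"twist":[0,0,0],"jaw":0.25},{"delta_pos":[-0.2,0,0],"twist":[0,0,0],"jaw":0.25},{"delta_pos":[-0.3,0,0],"twist":[0,0,0],"jaw":0.25},{"delta_pos":[-0.3,0,0],"twist":[0,0,0],"jaw":0.25},{"delta_pos":[-0.3,0,0],"twist":[0,0,0],"jaw":0.25},{"delta_pos":[-0.3,0,0],"twist":[0,0,0],"jaw":0.25},{"delta_pos":[-0.3,0,0],"twist":[0,0,0],"jaw":0.25},{"delta_pos":[-0.3,0,0],"twist":[0,0,0],"jaw":0.25},{"delta_pos":[-0.3,0,0],"twist":[0,0,0],"jaw":0.25},{"delta_pos":[-0.3,0,0],"twist":[0,0,0],"jaw":0.25}]'
python3 -c "
from h import *
rd()"
```

```text
time_s: 11.58
eef_pos: [524.1, -22.8, 166.4]
ee_rot: [-0.552, 0.553, -0.441, 0.442]
force: [2.1, -5.1, -2.1]
grip_width: 0.249
t 11.58 r 128.5 lat -0.3 z 166.4 Fb 5.4 |F| 5.9 grip 0.249
```

```bash
python3 -c "
from h import *
knobr()
c=cap('wrist','w5.png')
c=cap('scene')
a=cv2.resize(cv2.cvtColor(c['frame'],cv2.COLOR_RGB2BGR)[200:330,260:420],None,fx=4,fy=4,interpolation=cv2.INTER_CUBIC); cv2.imwrite('pics/s5.png',a)"
```

```text
1671 ((531.304443359375, -22.87493133544922), 22.55065155029297) [527.468 -24.37  196.696]
7822 ((508.8660888671875, 44.91365432739258), (38.5560417175293, 64.2170639038086), 12.301036834716797)
strap 1577 ((537.8060302734375, -85.82192993164062), (28.064428329467773, 28.141948699951172), 14.905598640441895)
```

View pics/w5.png

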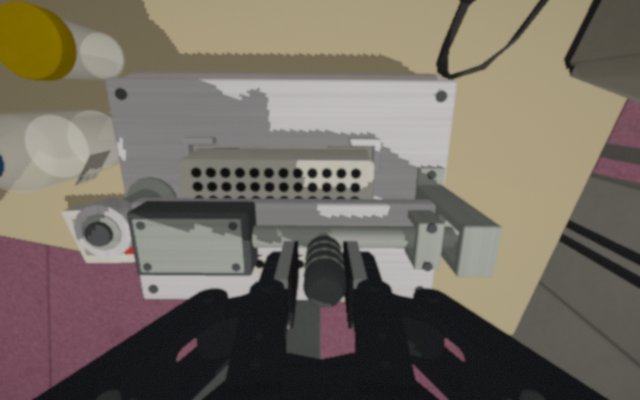

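View pics/s5.png

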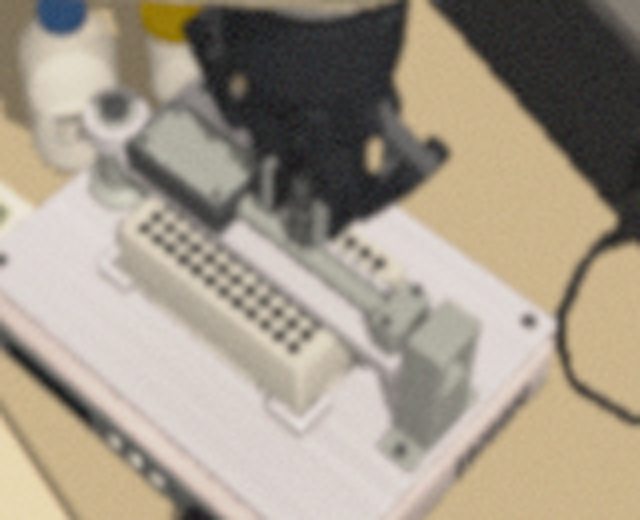

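```bash
python3 -m handwheel '[{"delta_pos":[0.7,0,0],"twist":[0,0,0],"jaw":0.25},{"delta_pos":[1.4,0,0],"twist":[0,0,0],"jaw":0.25},{"delta_pos":[1.4,0,0],"twist":[0,0,0],"jaw":0.25},{"delta_pos":[0.7,0,0],"twist":[0,0,0],"jaw":0.25},{"delta_pos":[0.1,0,0],"twist":[0,0,0],"jaw":0.25},{"delta_pos":[0.1,0,0],"twist":[0,0,0],"jaw":0.25},{"delta_pos":[0.7,0,0],"twist":[0,0,0],"jaw":0.25},{"delta_pos":[1.4,0,0],"twist":[0,0,0],"jaw":0.25},{"delta_pos":[1.4,0,0],"twist":[0,0,0],"jaw":0.25},{"delta_pos":[1.4,0,0],"twist":[0,0,0],"jaw":0.25}]'
python3 -c "
from h import *
rd()"
python3 -m handwheel '[{"delta_pos":[-0.7,0,0],"twist":[0,0,0],"jaw":0.25},{"delta_pos":[-1.3,0,0],"twist":[0,0,0],"jaw":0.25},{"delta_pos":[-1.3,0,0],"twist":[0,0,0],"jaw":0.25},{"delta_pos":[-0.7,0,0],"twist":[0,0,0],"jaw":0.25},{"delta_pos":[0,0,0],"twist":[0,0,0],"jaw":0.25},{"delta_pos":[0,0,0],"twist":[0,0,0],"jaw":0.25},{"delta_pos":[-0.7,0,0],"twist":[0,0,0],"jaw":0.25},{"delta_pos":[-1.3,0,0],"twist":[0,0,0],"jaw":0.25},{"delta_pos":[-1.4,0,0],"twist":[0,0,0],"jaw":0.25},{"delta_pos":[-1.5,0,0],"twist":[0,0,0],"jaw":0.25}]'
python3 -c "
from h import *
rd()"
```

```text
time_s: 12.57
eef_pos: [526.8, -35.7, 166.3]
ee_rot: [0.552, -0.552, 0.441, -0.441]
force: [0.2, -0.8, 0.1]
grip_width: 0.252
t 12.57 r 141.6 lat -0.4 z 166.3 Fb 0.8 |F| 0.8 grip 0.252
time_s: 13.4
eef_pos: [523.7, -21.2, 166.5]
ee_rot: [-0.553, 0.553, -0.441, 0.442]
force: [0.7, -2.5, 1.3]
grip_width: 0.249
t 13.40 r 126.8 lat -0.3 z 166.5 Fb 2.6 |F| 2.9 grip 0.249
```

```bash
python3 -m handwheel '[{"delta_pos":[-0.1,0,0],"twist":[0,0,0],"jaw":0.25},{"delta_pos":[-0.2,0,0],"twist":[0,0,0],"jaw":0.25},{"delta_pos":[-0.3,0,0],"twist":[0,0,0],"jaw":0.25},{"delta_pos":[-0.3,0,0],"twist":[0,0,0],"jaw":0.25},{"delta_pos":[-0.3,0,0],"twist":[0,0,0],"jaw":0.25},{"delta_pos":[-0.3,0,0],"twist":[0,0,0],"jaw":0.25},{"delta_pos":[-0.3,0,0],"twist":[0,0,0],"jaw":0.25},{"delta_pos":[-0.3,0,0],"twist":[0,0,0],"jaw":0.25},{"delta_pos":[-0.3,0,0],"twist":[0,0,0],"jaw":0.25},{"delta_pos":[-0.3,0,0],"twist":[0,0,0],"jaw":0.25}]'
python3 -c "
from h import *
rd()"
```

```text
time_s: 14.23
eef_pos: [522.8, -18.1, 166.2]
ee_rot: [-0.552, 0.552, -0.441, 0.441]
force: [0.4, -1.0, 0.4]
grip_width: 0.253
t 14.23 r 123.5 lat -0.6 z 166.2 Fb 1.0 |F| 1.1 grip 0.253
```

```bash
python3 -c "
from h import *
knobr()
c=cap('wrist','w6.png')"
```

```text
1704 ((530.327392578125, -18.077268600463867), 22.535619735717773) [526.436 -19.446 196.69 ]
7812 ((509.0276794433594, 45.096153259277344), (38.35243606567383, 64.40614318847656), 12.704444885253906)
strap 1607 ((538.0927124023438, -85.63571166992188), (29.226654052734375, 27.040037155151367), 11.876561164855957)
```

View pics/w6.png

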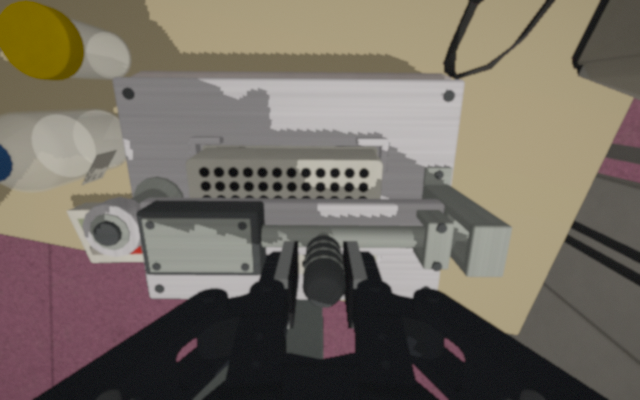

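```bash
python3 -m handwheel '[{"delta_pos":[-0.1,0,0],"twist":[0,0,0],"jaw":0.25},{"delta_pos":[-0.2,0,0],"twist":[0,0,0],"jaw":0.25},{"delta_pos":[-0.3,0,0],"twist":[0,0,0],"jaw":0.25},{"delta_pos":[-0.4,0,0],"twist":[0,0,0],"jaw":0.25},{"delta_pos":[-0.4,0,0],"twist":[0,0,0],"jaw":0.25},{"delta_pos":[-0.4,0,0],"twist":[0,0,0],"jaw":0.25},{"delta_pos":[-0.4,0,0],"twist":[0,0,0],"jaw":0.25},{"delta_pos":[-0.4,0,0],"twist":[0,0,0],"jaw":0.25},{"delta_pos":[-0.4,0,0],"twist":[0,0,0],"jaw":0.25},{"delta_pos":[-0.4,0,0],"twist":[0,0,0],"jaw":0.25}]'
python3 -c "
from h import *
rd()"
```

```text
time_s: 15.17
eef_pos: [521.9, -14.1, 166.2]
ee_rot: [0.553, -0.552, 0.441, -0.441]
force: [0.3, -0.3, 0.4]
grip_width: 0.251
t 15.17 r 119.5 lat -0.6 z 166.2 Fb 0.4 |F| 0.6 grip 0.251
```

```bash
python3 -c "
from h import *
knobr()
c=cap('wrist','w7.png');c=cap('scene')
a=cv2.resize(cv2.cvtColor(c['frame'],cv2.COLOR_RGB2BGR)[200:330,260:420],None,fx=4,fy=4,interpolation=cv2.INTER_CUBIC); cv2.imwrite('pics/s7.png',a)"
```

```text
1698 ((529.68115234375, -14.050813674926758), 22.489347457885742) [525.454 -15.406 196.662]
7690 ((508.8379211425781, 45.06562805175781), (38.80536651611328, 64.1760025024414), 12.306313514709473)
strap 1612 ((537.7963256835938, -85.73084259033203), (29.40787124633789, 27.03690528869629), 12.23592472076416)
```

View pics/w7.png

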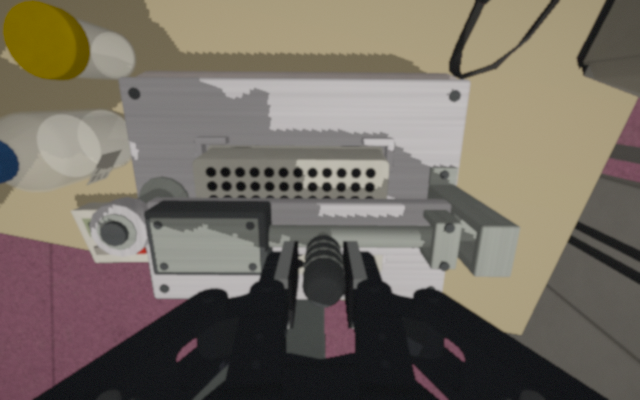

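View pics/s7.png

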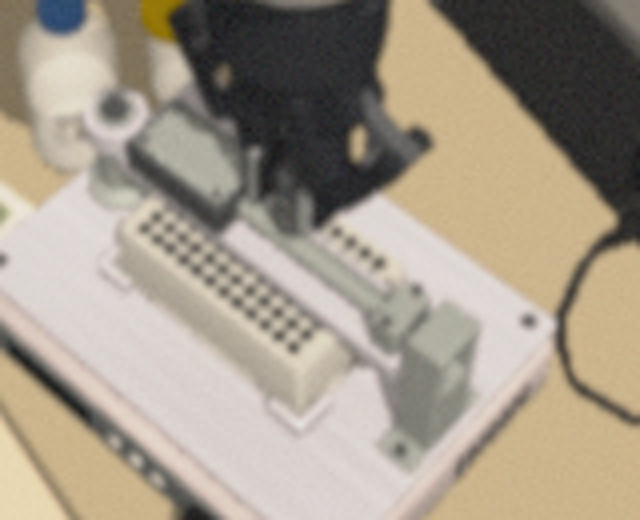

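```bash
python3 -m handwheel '[{"delta_pos":[-0.15,0,0],"twist":[0,0,0],"jaw":0.25},{"delta_pos":[-0.3,0,0],"twist":[0,0,0],"jaw":0.25},{"delta_pos":[-0.45,0,0],"twist":[0,0,0],"jaw":0.25},{"delta_pos":[-0.6,0,0],"twist":[0,0,0],"jaw":0.25},{"delta_pos":[-0.75,0,0],"twist":[0,0,0],"jaw":0.25},{"delta_pos":[-0.9,0,0],"twist":[0,0,0],"jaw":0.25},{"delta_pos":[-1,0,0],"twist":[0,0,0],"jaw":0.25},{"delta_pos":[-1.1,0,0],"twist":[0,0,0],"jaw":0.25},{"delta_pos":[-1.2,0,0],"twist":[0,0,0],"jaw":0.25},{"delta_pos":[-1.3,0,0],"twist":[0,0,0],"jaw":0.25}]'
python3 -c "
from h import *
rd()"
python3 -m handwheel '[{"delta_pos":[-0.1,0,0],"twist":[0,0,0],"jaw":0.25},{"delta_pos":[-0.2,0,0],"twist":[0,0,0],"jaw":0.25},{"delta_pos":[-0.3,0,0],"twist":[0,0,0],"jaw":0.25},{"delta_pos":[-0.3,0,0],"twist":[0,0,0],"jaw":0.25},{"delta_pos":[-0.3,0,0],"twist":[0,0,0],"jaw":0.25},{"delta_pos":[-0.3,0,0],"twist":[0,0,0],"jaw":0.25},{"delta_pos":[-0.3,0,0],"twist":[0,0,0],"jaw":0.25},{"delta_pos":[-0.3,0,0],"twist":[0,0,0],"jaw":0.25},{"delta_pos":[-0.3,0,0],"twist":[0,0,0],"jaw":0.25},{"delta_pos":[-0.3,0,0],"twist":[0,0,0],"jaw":0.25}]'
python3 -c "
from h import *
rd()
knobr()"
```

```text
time_s: 16.15
eef_pos: [519.1, -1.5, 166.3]
ee_rot: [0.552, -0.552, 0.441, -0.441]
force: [0.5, -2.1, -0.8]
grip_width: 0.252
t 16.15 r 106.5 lat -0.6 z 166.3 Fb 2.2 |F| 2.3 grip 0.252
time_s: 16.98
eef_pos: [518.5, 1.0, 166.3]
ee_rot: [-0.552, 0.553, -0.441, 0.442]
force: [0.9, -4.8, -2.9]
grip_width: 0.25
t 16.98 r 104.0 lat -0.6 z 166.3 Fb 4.9 |F| 5.7 grip 0.250
1700 ((525.9195556640625, 0.9225664138793945), 22.51209259033203) [522.335  -0.523 196.683]
6864 ((508.9398498535156, 45.014251708984375), (38.53875732421875, 63.9735221862793), 12.500722885131836)
strap 1688 ((537.7593383789062, -85.6660385131836), (29.03215980529785, 27.103120803833008), 12.386757850646973)
```

```bash
python3 -m handwheel '[{"delta_pos":[-0.05,0,0],"twist":[0,0,0],"jaw":0.25},{"delta_pos":[-0.1,0,0],"twist":[0,0,0],"jaw":0.25},{"delta_pos":[-0.15,0,0],"twist":[0,0,0],"jaw":0.25},{"delta_pos":[-0.15,0,0],"twist":[0,0,0],"jaw":0.25},{"delta_pos":[-0.15,0,0],"twist":[0,0,0],"jaw":0.25},{"delta_pos":[-0.15,0,0],"twist":[0,0,0],"jaw":0.25},{"delta_pos":[-0.15,0,0],"twist":[0,0,0],"jaw":0.25},{"delta_pos":[-0.15,0,0],"twist":[0,0,0],"jaw":0.25},{"delta_pos":[-0.15,0,0],"twist":[0,0,0],"jaw":0.25},{"delta_pos":[-0.15,0,0],"twist":[0,0,0],"jaw":0.25}]'
python3 -c "
from h import *
rd()"
```

```text
time_s: 17.87
eef_pos: [518.5, 1.2, 166.3]
ee_rot: [-0.552, 0.553, -0.44, 0.442]
force: [2.5, -12.5, -3.3]
grip_width: 0.249
t 17.87 r 103.8 lat -0.6 z 166.3 Fb 12.8 |F| 13.2 grip 0.249
```

```bash
python3 -m handwheel '[{"delta_pos":[0.2,0,0],"twist":[0,0,0],"jaw":0.25},{"delta_pos":[0.35,0,0],"twist":[0,0,0],"jaw":0.28},{"delta_pos":[0.35,0,0],"twist":[0,0,0],"jaw":0.32},{"delta_pos":[0.35,-1,0],"twist":[0,0,0],"jaw":0.32},{"delta_pos":[0.35,-3,0],"twist":[0,0,0],"jaw":0.32},{"delta_pos":[0.35,-5,0],"twist":[0,0,0],"jaw":0.32},{"delta_pos":[1.5,-5.5,-1],"twist":[0,0,0],"jaw":0.2},{"delta_pos":[3.5,-5.5,-2.5],"twist":[0,0,0],"jaw":0.1},{"delta_pos":[5.5,-5.5,-3.6],"twist":[0,0,0],"jaw":0},{"delta_pos":[6,-5.5,-3.6],"twist":[0,0,0],"jaw":0}]'
python3 -c "
from h import *
rd()
c=cap('wrist','w8.png')
to([498,-62,121],b)
W=cloud(c)
B=(abs(W[...,0]-520)<30)&(abs(W[...,1]+2)<25)&(W[...,2]>193)&(W[...,2]<202)
P=W[B];print(len(P),cv2.minEnclosingCircle(P[:,:2].astype(np.float32)),np.median(P,0))
"
```

```text
time_s: 18.7
eef_pos: [495.5, -65.4, 222.3]
ee_rot: [-0.552, 0.552, -0.441, 0.442]
force: [-0.0, 0.2, 0.5]
grip_width: -0.001
t 18.70 r 163.9 lat -37.3 z 222.3 Fb -0.2 |F| 0.5 grip -0.001
R [[0.219, 0.001, 0.976], [-0.976, -0.0, 0.219], [0.0, -1.0, 0.001]]
t 18.75 pos [496.248 -65.1   222.122] F [ 1.018 -0.291 -0.056] grip -0.000707811184566357 j [-0.365  0.266  1.585  0.     1.29   0.985]
shift cm [-0.269 10.112  0.231] twist y 0.004290675908532993
748 ((519.215576171875, -1.146594762802124), 8.906367301940918) [519.925  -1.859 196.642]
```

View pics/w8.png

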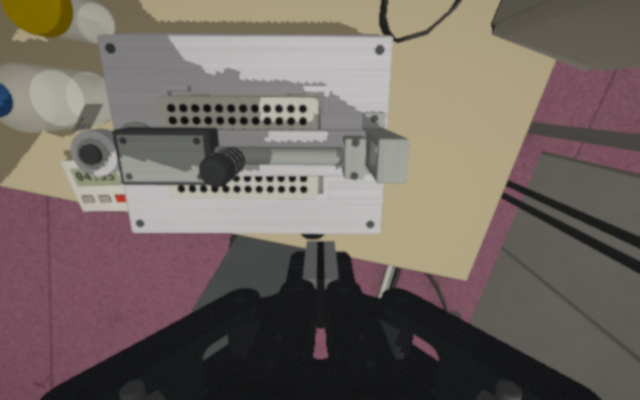

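The knob (223,163) now stands against the housing, about 105.7 mm from the axis, so the bolt is fully drawn. The closed fingers are in front of the bar, so I'll descend.

```bash
python3 -m handwheel '[{"delta_pos":[-0.2,2,0],"twist":[0,0,0],"jaw":0},{"delta_pos":[-0.2,4,0],"twist":[0,0,0],"jaw":0},{"delta_pos":[-0.2,6,0],"twist":[0,0,0],"jaw":0},{"delta_pos":[-0.2,7.5,0],"twist":[0,0,0],"jaw":0},{"delta_pos":[-0.2,8.5,0],"twist":[0,0,0],"jaw":0},{"delta_pos":[-0.2,9.3,0],"twist":[0,0,0],"jaw":0},{"delta_pos":[-0.2,9.8,0],"twist":[0,0,0],"jaw":0},{"delta_pos":[-0.2,10,0],"twist":[0,0,0],"jaw":0},{"delta_pos":[-0.2,10,0],"twist":[0,0,0],"jaw":0},{"delta_pos":[-0.2,10,0],"twist":[0,0,0],"jaw":0}]'
python3 -c "
from h import *
rd()
c=cap('wrist','w9.png');c=cap('scene')
a=cv2.resize(cv2.cvtColor(c['frame'],cv2.COLOR_RGB2BGR)[200:350,260:420],None,fx=4,fy=4,interpolation=cv2.INTER_CUBIC); cv2.imwrite('pics/s9.png',a)"
```

```text
time_s: 19.58
eef_pos: [496.2, -61.7, 121.9]
ee_rot: [0.553, -0.552, 0.441, -0.442]
force: [0.2, 0.1, 1.3]
grip_width: -0.004
t 19.58 r 160.5 lat -35.9 z 121.9 Fb -0.0 |F| 1.3 grip -0.004
```

View pics/s9.png

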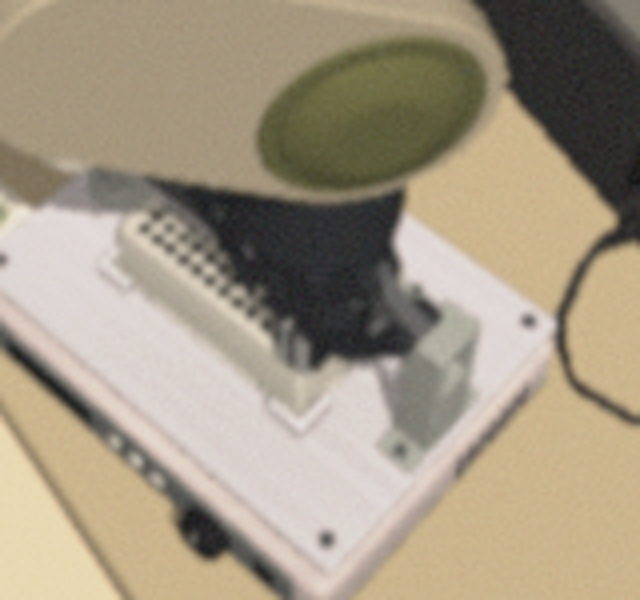

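View pics/w9.png

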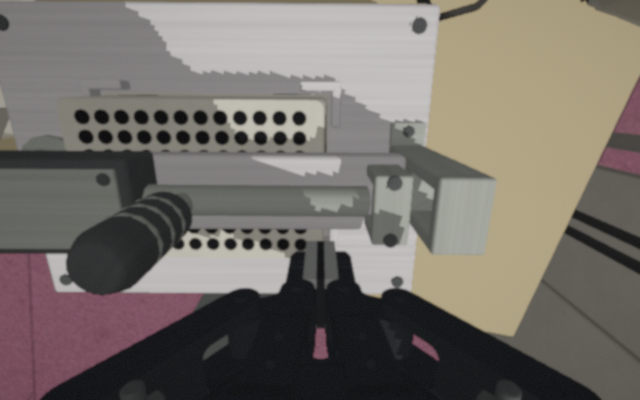

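```bash
cat >> h.py <<'E'
def arc(r,o0,o1,th,n=10):
    for i in range(1,n+1):
        a=th*i/n;o=o0+(o1-o0)*i/n
        print(i,'x %.2f z %.2f tw %.3f'%((r*np.cos(a)+o*np.sin(a)-r)/10,(r*np.sin(a)-o*np.cos(a)+o0)/10,-a))
E
python3 -c "
from h import *
arc(160.5,36,30,.4)"
```

```text
1 x 0.13 z 0.70 tw -0.040
2 x 0.23 z 1.41 tw -0.080
3 x 0.29 z 2.13 tw -0.120
4 x 0.33 z 2.84 tw -0.160
5 x 0.34 z 3.55 tw -0.200
6 x 0.31 z 4.27 tw -0.240
7 x 0.25 z 4.98 tw -0.280
8 x 0.17 z 5.69 tw -0.320
9 x 0.05 z 6.39 tw -0.360
10 x -0.10 z 7.09 tw -0.400
```

```bash
python3 -m handwheel '[{"delta_pos":[0.13,0,0.7],"twist":[0,-0.04,0],"jaw":0},{"delta_pos":[0.23,0,1.4],"twist":[0,-0.08,0],"jaw":0},{"delta_pos":[0.29,0,2.1],"twist":[0,-0.12,0],"jaw":0},{"delta_pos":[0.33,0,2.8],"twist":[0,-0.16,0],"jaw":0},{"delta_pos":[0.34,0,3.5],"twist":[0,-0.2,0],"jaw":0},{"delta_pos":[0.31,0,4.2],"twist":[0,-0.24,0],"jaw":0},{"delta_pos":[0.25,0,4.9],"twist":[0,-0.28,0],"jaw":0},{"delta_pos":[0.17,0,5.6],"twist":[0,-0.32,0],"jaw":0},{"delta_pos":[0.05,0,6.3],"twist":[0,-0.36,0],"jaw":0},{"delta_pos":[-0.1,0,7],"twist":[0,-0.4,0],"jaw":0}]'
cat >> h.py <<'E'
def pol():
    t=telemetry.sense(); q=t['ee_rot']; R=Ro.from_quat([q[1],q[2],q[3],q[0]]).as_matrix()
    v=R.T@(t['eef_pos']-np.array([496.8,102.7,t['eef_pos'][2]]))
    print('t %.2f yaw-from-closed %.3f r %.1f off %.1f z %.1f F(tool) %s'%(t['time_s'],np.arctan2(R[1,0],R[0,0])-np.arctan2(b[1],b[0]),v[0],v[2],t['eef_pos'][2],(R.T@t['force']).round(1)), t['joints'])
E
python3 -c "
from h import *
pol();cap('wrist','w10.png')"
```

```text
time_s: 20.52
eef_pos: [564.3, -45.6, 121.8]
ee_rot: [-0.629, 0.63, -0.322, 0.323]
force: [-0.5, -1.3, 0.1]
grip_width: 0.002
t 20.52 yaw-from-closed 0.408 r 159.8 off -32.0 z 121.8 F(tool) [ 0.8 -0.1 -1.2] [-0.287  0.507  1.514 -0.001  1.12   0.659]
```

View pics/w10.png

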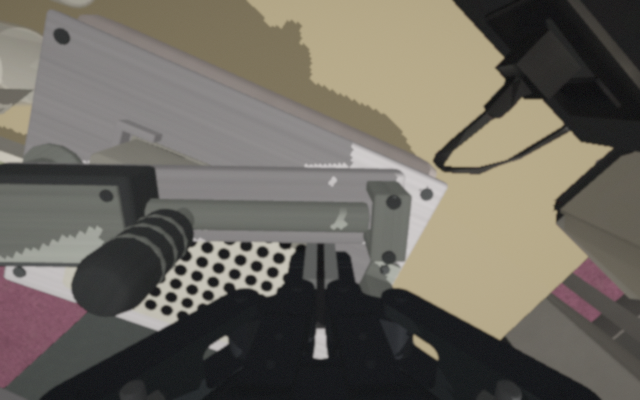

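The bar is free and follows the fingers.

```bash
python3 -c "
from h import *
arc(160,32,32,.4)"
python3 -m handwheel '[{"delta_pos":[0.12,0,0.64],"twist":[0,-0.04,0],"jaw":0},{"delta_pos":[0.2,0,1.28],"twist":[0,-0.08,0],"jaw":0},{"delta_pos":[0.27,0,1.93],"twist":[0,-0.12,0],"jaw":0},{"delta_pos":[0.31,0,2.58],"twist":[0,-0.16,0],"jaw":0},{"delta_pos":[0.32,0,3.24],"twist":[0,-0.2,0],"jaw":0},{"delta_pos":[0.3,0,3.9],"twist":[0,-0.24,0],"jaw":0},{"delta_pos":[0.26,0,4.55],"twist":[0,-0.28,0],"jaw":0},{"delta_pos":[0.19,0,5.2],"twist":[0,-0.32,0],"jaw":0},{"delta_pos":[0.1,0,5.84],"twist":[0,-0.36,0],"jaw":0},{"delta_pos":[-0.02,0,6.48],"twist":[0,-0.4,0],"jaw":0}]'
python3 -c "
from h import *
pol()"
```

```text
1 x 0.12 z 0.64 tw -0.040
2 x 0.20 z 1.29 tw -0.080
3 x 0.27 z 1.94 tw -0.120
4 x 0.31 z 2.59 tw -0.160
5 x 0.32 z 3.24 tw -0.200
6 x 0.30 z 3.89 tw -0.240
7 x 0.26 z 4.55 tw -0.280
8 x 0.19 z 5.20 tw -0.320
9 x 0.10 z 5.84 tw -0.360
10 x -0.02 z 6.48 tw -0.400
time_s: 21.4
eef_pos: [616.3, -7.3, 121.6]
ee_rot: [-0.681, 0.681, -0.191, 0.191]
force: [-2.7, -1.0, 0.3]
grip_width: 0.002
t 21.40 yaw-from-closed 0.807 r 159.3 off -31.8 z 121.6 F(tool) [-1.8 -0.3 -2.3] [-0.202  0.609  1.344 -0.     1.189  0.346]
```

```bash
python3 -m handwheel '[{"delta_pos":[0.12,0,0.64],"twist":[0,-0.04,0],"jaw":0},{"delta_pos":[0.2,0,1.28],"twist":[0,-0.08,0],"jaw":0},{"delta_pos":[0.27,0,1.93],"twist":[0,-0.12,0],"jaw":0},{"delta_pos":[0.31,0,2.58],"twist":[0,-0.16,0],"jaw":0},{"delta_pos":[0.32,0,3.24],"twist":[0,-0.2,0],"jaw":0},{"delta_pos":[0.3,0,3.9],"twist":[0,-0.24,0],"jaw":0},{"delta_pos":[0.26,0,4.55],"twist":[0,-0.28,0],"jaw":0},{"delta_pos":[0.19,0,5.2],"twist":[0,-0.32,0],"jaw":0},{"delta_pos":[0.1,0,5.84],"twist":[0,-0.36,0],"jaw":0},{"delta_pos":[-0.02,0,6.48],"twist":[0,-0.4,0],"jaw":0}]'
python3 -c "
from h import *
pol();cap('wrist','w11.png')"
```

```text
time_s: 22.23
eef_pos: [649.8, 48.0, 121.5]
ee_rot: [-0.705, 0.705, -0.052, 0.052]
force: [-1.6, -1.3, -0.0]
grip_width: -0.004
t 22.23 yaw-from-closed 1.207 r 159.4 off -31.6 z 121.5 F(tool) [-1.4  0.  -1.5] [-0.105  0.684  1.214 -0.     1.244  0.042]
```

View pics/w11.png

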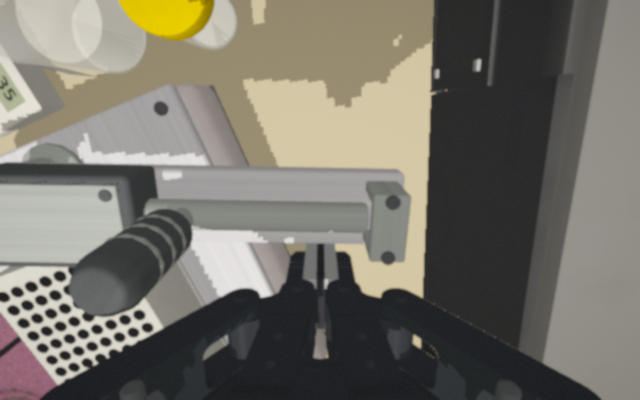

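```bash
python3 -m handwheel '[{"delta_pos":[0.08,0,0.4],"twist":[0,-0.025,0],"jaw":0},{"delta_pos":[0.14,0,0.8],"twist":[0,-0.05,0],"jaw":0},{"delta_pos":[0.19,0,1.2],"twist":[0,-0.075,0],"jaw":0},{"delta_pos":[0.24,0,1.6],"twist":[0,-0.1,0],"jaw":0},{"delta_pos":[0.28,0,2],"twist":[0,-0.125,0],"jaw":0},{"delta_pos":[0.3,0,2.4],"twist":[0,-0.15,0],"jaw":0},{"delta_pos":[0.32,0,2.75],"twist":[0,-0.17,0],"jaw":0},{"delta_pos":[0.32,0,3.1],"twist":[0,-0.19,0],"jaw":0},{"delta_pos":[0.32,0,3.4],"twist":[0,-0.21,0],"jaw":0},{"delta_pos":[0.32,0,3.6],"twist":[0,-0.22,0],"jaw":0}]'
python3 -c "
from h import *
pol()"
python3 -m handwheel '[{"delta_pos":[0,0,0.1],"twist":[0,0,0],"jaw":0},{"delta_pos":[0,0,0.2],"twist":[0,0,0],"jaw":0},{"delta_pos":[0,0,0.3],"twist":[0,0,0],"jaw":0},{"delta_pos":[0,0,0.3],"twist":[0,0,0],"jaw":0},{"delta_pos":[0,0,0.3],"twist":[0,0,0],"jaw":0},{"delta_pos":[0,0,0.3],"twist":[0,0,0],"jaw":0},{"delta_pos":[0,0,0.3],"twist":[0,0,0],"jaw":0},{"delta_pos":[0,0,0.3],"twist":[0,0,0],"jaw":0},{"delta_pos":[0,0,0.3],"twist":[0,0,0],"jaw":0},{"delta_pos":[0,0,0.3],"twist":[0,0,0],"jaw":0}]'
python3 -c "
from h import *
pol()"
```

```text
time_s: 23.12
eef_pos: [658.5, 83.7, 121.3]
ee_rot: [0.707, -0.707, -0.026, 0.026]
force: [-1.3, -1.6, 0.3]
grip_width: 0.001
t 23.12 yaw-from-closed 1.428 r 159.8 off -30.9 z 121.3 F(tool) [-1.4 -0.3 -1.5] [-0.05   0.711  1.167  0.     1.264 -0.124]
time_s: 23.95
eef_pos: [658.2, 86.3, 121.3]
ee_rot: [0.707, -0.707, -0.025, 0.025]
force: [-1.1, 0.2, -0.1]
grip_width: -0.003
t 23.95 yaw-from-closed 1.426 r 159.8 off -28.0 z 121.3 F(tool) [-1.1  0.1  0.3] [-0.046  0.711  1.167  0.     1.264 -0.118]
```

```bash
python3 -m handwheel '[{"delta_pos":[0,0,0.1],"twist":[0,-0.01,0],"jaw":0},{"delta_pos":[0,0,0.2],"twist":[0,-0.02,0],"jaw":0},{"delta_pos":[0,0,0.3],"twist":[0,-0.02,0],"jaw":0},{"delta_pos":[0,0,0.35],"twist":[0,-0.02,0],"jaw":0},{"delta_pos":[0,0,0.35],"twist":[0,-0.02,0],"jaw":0},{"delta_pos":[0,0,0.35],"twist":[0,-0.02,0],"jaw":0},{"delta_pos":[0,0,0.35],"twist":[0,-0.02,0],"jaw":0},{"delta_pos":[0,0,0.35],"twist":[0,-0.02,0],"jaw":0},{"delta_pos":[0,0,0.35],"twist":[0,-0.02,0],"jaw":0},{"delta_pos":[0,0,0.35],"twist":[0,-0.02,0],"jaw":0}]'
python3 -c "
from h import *
pol()"
```

```text
time_s: 24.78
eef_pos: [658.1, 89.6, 121.4]
ee_rot: [-0.706, 0.706, 0.033, -0.032]
force: [2.5, -2.9, 1.0]
grip_width: 0.003
t 24.78 yaw-from-closed 1.446 r 159.4 off -27.8 z 121.4 F(tool) [ 2.2 -1.  -3.1] [-0.041  0.711  1.166 -0.     1.264 -0.132]
```

```bash
python3 -m handwheel '[{"delta_pos":[0,0,0.1],"twist":[0,0,0],"jaw":0},{"delta_pos":[0,0,0.2],"twist":[0,0,0],"jaw":0},{"delta_pos":[0,0,0.25],"twist":[0,0,0],"jaw":0},{"delta_pos":[0,0,0.25],"twist":[0,0,0],"jaw":0},{"delta_pos":[0,0,0.25],"twist":[0,0,0],"jaw":0},{"delta_pos":[0,0,0.25],"twist":[0,0,0],"jaw":0},{"delta_pos":[0,0,0.25],"twist":[0,0,0],"jaw":0},{"delta_pos":[0,0,0.25],"twist":[0,0,0],"jaw":0},{"delta_pos":[0,0,0.25],"twist":[0,0,0],"jaw":0},{"delta_pos":[0,0,0.25],"twist":[0,0,0],"jaw":0}]'
python3 -c "
from h import *
pol()"
```

```text
time_s: 25.62
eef_pos: [658.1, 89.8, 121.4]
ee_rot: [-0.705, 0.708, 0.032, -0.032]
force: [1.5, -12.7, 0.6]
grip_width: 0.0
t 25.62 yaw-from-closed 1.445 r 159.4 off -27.5 z 121.4 F(tool) [  0.3  -0.6 -12.8] [-0.039  0.712  1.165 -0.004  1.264 -0.129]
```

The open stop has been reached: force rose to 12.8 N with no further motion. Next I'll back off, lift and stand clear.

```bash
python3 -m handwheel '[{"delta_pos":[0,0,-0.5],"twist":[0,0,0],"jaw":0},{"delta_pos":[0,0,-1.5],"twist":[0,0,0],"jaw":0},{"delta_pos":[0,0,-2.2],"twist":[0,0,0],"jaw":0},{"delta_pos":[0,-1,-2.2],"twist":[0,0,0],"jaw":0},{"delta_pos":[0,-4,-2.2],"twist":[0,0,0],"jaw":0},{"delta_pos":[0,-7,-2.2],"twist":[0,0,0],"jaw":0},{"delta_pos":[0,-10,-2.2],"twist":[0,0,0],"jaw":0},{"delta_pos":[0,-13,-2.2],"twist":[0,0,0],"jaw":0},{"delta_pos":[0,-15,-2.2],"twist":[0,0,0],"jaw":0},{"delta_pos":[0,-16,-2.2],"twist":[0,0,0],"jaw":0}]'
python3 -m handwheel '[{"delta_pos":[-3,0,0],"twist":[0,0,0],"jaw":0},{"delta_pos":[-6,0,0],"twist":[0,0,0],"jaw":0},{"delta_pos":[-9,0,0],"twist":[0,0,0],"jaw":0},{"delta_pos":[-12,0,0],"twist":[0,0,0],"jaw":0},{"delta_pos":[-15,0,0],"twist":[0,0,0],"jaw":0},{"delta_pos":[-18,0,0],"twist":[0,0,0],"jaw":0},{"delta_pos":[-21,0,0],"twist":[0,0,0],"jaw":0},{"delta_pos":[-24,0,0],"twist":[0,0,0],"jaw":0},{"delta_pos":[-27,0,0],"twist":[0,0,0],"jaw":0},{"delta_pos":[-28,0,0],"twist":[0,0,0],"jaw":0}]'
python3 - <<'E'
from h import *
pol()
c=cap('top','t12.png');cap('scene','s12.png')
a=cv2.resize(cv2.cvtColor(c['frame'],cv2.COLOR_RGB2BGR)[150:300,260:450],None,fx=4,fy=4,interpolation=cv2.INTER_CUBIC); cv2.imwrite('pics/t12z.png',a)
E
```

```text
time_s: 26.45
eef_pos: [660.1, 70.6, 285.5]
ee_rot: [-0.706, 0.706, 0.034, -0.031]
force: [-0.3, 1.0, 0.3]
grip_width: 0.002
time_s: 27.28
eef_pos: [377.9, 45.0, 281.1]
ee_rot: [0.706, -0.706, -0.032, 0.033]
force: [-0.5, -0.3, -0.1]
grip_width: -0.0
t 27.28 yaw-from-closed 1.447 r -123.7 off -46.5 z 281.1 F(tool) [-0.5  0.1 -0.3] [-0.192 -0.053  1.787  0.     1.408 -0.285]
```

View pics/t12z.png

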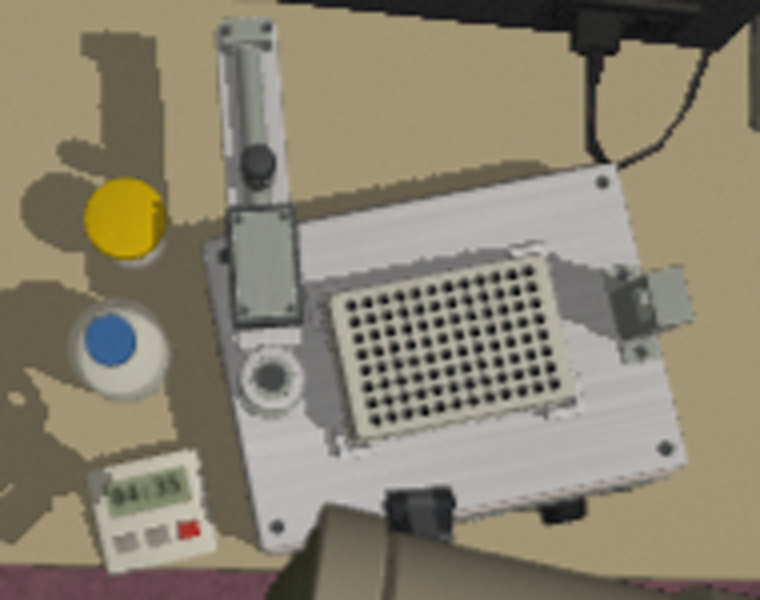

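View pics/s12.png

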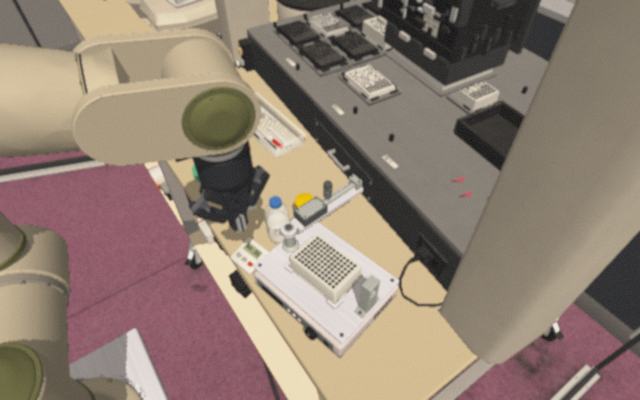

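The top view shows the bar open along the left (strap 247,35, knob 258,165, housing 264,262 in the zoom). The plate is seated at (452,350), and the bottle, jar and timer are in their places. One numeric check before I hand in.

```bash
python3 - <<'E'
from h import *
c=cap('top');W=cloud(c)
f=lambda u,v,h:ray(c,260+u/4,150+v/4,h)
P=np.array([496.8,102.7]);k=f(259,163,197);h=f(264,266,153);e=f(247,20,154)
ang=lambda p:np.arctan2((p-P)[1],(p-P)[0])-np.arctan2(b[1],b[0])
for n,p in(('knob',k[:2]),('house',h[:2])):print(n,p,np.linalg.norm(p-P),ang(p))
d=k[:2]-h[:2];print('dir knob-house',np.arctan2(d[1],d[0])-np.arctan2(b[1],b[0]))
m=(W[...,2]>105)&(W[...,2]<122)&(abs(W[...,0]-517)<80)&(abs(W[...,1]-3)<75)
Q=W[m];print('plate',cv2.minAreaRect(Q[:,:2].astype(np.float32)),np.median(Q[:,2]))
ctrl.finish_job()
E
```

```text
knob [599.265 111.63 ] 102.85381942519754 1.4413477414422067
house [553.353 107.626] 56.76735026055322 1.441296556202006
dir knob-house 1.4414107892413004
plate ((518.9871215820312, 5.267547607421875), (80.34488677978516, 122.7065200805664), 12.383058547973633) 113.96365057870065
the job is handed in; nothing more can be done
```

I freed the seized bolt, drew it fully back, swung the bar to its open stop and stood clear; the job was handed in at about 27 s. I worked the knob back and forth between loosely straddling fingers until the bolt ran. I then pushed the bar round with closed fingers on its front face.

**Last checks**
- **Bolt:** force rose to 12.8 N with almost no further movement at the drawn end, so it is at its stop. The wrist camera put the knob 105.7 mm from the hinge axis (105.5 expected). The final top view gave 102.9 mm, which disagrees by about 3 mm, roughly the size of the calibration and pivot error.
- **Bar:** measured at 1.44 rad (1.45 is the stop). The last push also rose to 12.8 N with no motion.
- **Plate:** still seated, top at 114 mm and square with the shaker.
- **Bystanders:** bottle, jar and timer look unmoved in the final picture, and the arm was touching nothing.

**Doubts**
- I never felt a clear block at about 10 mm travel. The bolt kept sliding at 7–8 N, then ran nearly free from about 25 mm.
- Highest contact force I read was about 13 N. Forces are only read at the end of each move, so I did not see the peaks during the faster strokes.

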